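Refit a canister vacuum's wheel and its axle cap

TASK

The canister vacuum cleaner lies on its side for repair: slide its loose wheel fully down onto the bare axle stub, then press the snap cap onto the end of the axle until it clicks, and keep pressing after the click so that the cap is seated flush against the wheel's hub. Finish while still holding the cap firmly pressed down with the gripper: do not let go or back off. Leave the screwdriver, oil bottle and brush roll where they are.

Things in the scene. Friction and masses are not known exactly. Their poses are not given: they have to be found in the camera images.
- cleaner: Canister vacuum (grey tub, blue hood), fixed, lying on its side. Origin: on the bench straight below the upper rear axle, which points up (z). Upper flank at 183 mm height. From the origin it reaches 325 mm in +y (nose, hose inlet), 78 mm in -y (rear), 201 mm in +x (hood, carrying handle), 79 mm in -x (underside, front castor).
- axle_seat (a point): Centre of the flat white shoulder (34 mm diameter) at the root of the upper axle, 190 mm above the bench, where the underside of the wheel's hub comes to rest; z up along the axle. Above it the round shank, 18 mm in diameter, rises 37.5 mm; the snap stud stands on top of that.
- axle_home (a point): On the axle, 40 mm above axle_seat: height of the fitted hub's upper face, and of the cap's underside when fully home. The cap meets the stud's barbs about 10 mm above this; forcing it over takes 10 to 20 N; from about 6 mm the force drops; below about 4 mm the barbs snap out above the lip and draw it down; the last 1 mm to the hub is free.
- stud_tip (a point): Top of the snap stud, 13.5 mm above axle_home: four white springy barbed legs round a slot cross, 10 mm across at the tip, 18 mm across the barbs (widest 6 to 7 mm above axle_home; each leg gives 2.6 mm inward), 13 mm across the neck below.
- wheel: Loose wheel, 0.12 kg, flat on the bench, the right way up for fitting. Rubber tyre 100 mm in diameter, z 3 to 24 mm; grey web z 9 to 18, ribs to 21; grey hub tube 40 mm in diameter, z 0 to 40, with a 21 mm through bore, chamfered below. Origin: on the axis at the hub's underside, z up. The hub's top 16 mm stand free above the tyre for gripping.
- cap: Loose black plastic snap cap, 0.02 kg, lying mouth down (as it goes on): round, 34 mm in diameter, 22 mm high, sides straight from z 0 to 16, rounded top. Origin: on the axis at its underside, z up. Its underside has a chamfered 14.6 mm hole in a 3 mm thick lip; a 16 mm high, 28 mm wide hollow lies behind the lip.
- screwdriver: Bystander: screwdriver with black handle, 200 mm long, 26 mm thick, lying along its x; origin under its middle.
- oil_bottle: Bystander: small white oil bottle standing upright, 48 mm in diameter, 130 mm high; origin at the centre of its base.
- brush_roll: Bystander: carpet-brush roller with wooden core, 244 mm long, 48 mm in diameter, lying along its x; origin under its middle.
Mind the look-alikes: they are no part of the job. Leave any white look-alike of the wheel alone.

How it is judged:
By the outcome, as a careful person would: the job done as asked, in the order asked, and still so for the second after the job is handed in, while the arm keeps its last pose, push and grip.
It also fails if it takes over 72 s, if anything falls off the work surface, if the arm or the gripper's body presses on something with over 40 N, if the wrist force passes 120 N, or if a joint passes its speed limit or range.

ROBOT

A 7-joint arm with a two-finger parallel gripper is mounted at the origin on the work surface. World frame = base frame: x ahead of the robot, y to its left, z up, the work surface at z = 0. Lengths are in m, angles in rad, forces in N, time in s.
With the tool pointing down it reaches from about 0.4 to 0.85 m from the base axis. Payload 4.5 kg.
Tool frame: the origin (TCP) lies where the fingers leave the gripper's body, on its centre line; the fingertips stand 64 mm ahead of it and the grasp point (between the pads) lies 45 mm ahead of it; z points along the fingers, y is the line along which they close (so a half turn about z gives the same grasp; the last joint's range is limited). The gripper opens to 88 mm and grips with 3 to 60 N. Pads are 18 mm wide; open, the fingers measure 123 mm over their backs; the gripper's body (75 mm by 187 mm) begins 45 mm behind the grasp point.
Start: joints at [1.317, 0.689, -0.195, 1.565, 0.157, 0.902, -0.215], TCP at [0.177, -0.599, 0.303] pointing down, gripper open.
Joint ranges: [-3.01, 3.01], [-0.46, 2.08], [-1.47, 1.51], [0.13, 2.56], [-1, 4.14], [0.04, 2.09], [-2.66, 2.66]. Speed limits (rad/s): [2.57, 2.57, 3.14, 3.14, 3.14, 3.14, 3.14].

INTERFACE

Orientations are given as a unit quaternion [x, y, z, w].
In Python, from plant import r gives the robot as it stands.
- The arm moves only by the tool play_rows, never from a script. Its arguments are lists of equal length, an entry for each row: "translation": the shift along the tool's x, y, z in m, a list of three; "delta_rot": the turn, a rotation vector about the tool's x, y, z in degrees, a list of three; "grip": the opening, from -1 (shut) to 1 (fully open). In form: {"translation": [[x, y, z], ...], "delta_rot": [[rx, ry, rz], ...], "grip": [grip, ...]}. A call has 1 to 20 rows; each row shifts and turns the commanded pose from where the row before left it, along the tool's axes as they then stand; what a row does not reach is not made up. A row lasts 1/8 s, in which the tool goes at most 62.5 mm and 10.7 degrees, less where a joint would pass 70% of its speed; a pose out of reach is approached as far as the arm can. A call with a gripper value outside its range is refused whole. The fingers move at their own pace and stop on an object; "squeeze" is the grip in N (left out, the last holds). Time passes only in rows, so rows that do not move let the fingers close. It gives the time, the measured TCP pose, the force, the opening and the grip force at its end, in the units of the state.
- r.get_state(): the state, without advancing time (a new reading comes with each control period).
- r.snapshot(name): name is "scene" or "top"; returns the picture (420x560x3 uint8, blue, green, red); there is no depth.
- r.get_calibration(name): a dict with "intrinsics" (3x3 intrinsics, pixels), "k1" (the pictures are not rectified: a ray, as slopes to the right and down, at radius r is drawn at 1 + k1 r^2 times it, then the intrinsics apply), "eye" and "rotation" of the camera in the world. Camera axes: x right, y up, looking along -z (the intrinsics and any distortion apply to the point x, -y, -z); pixel columns grow to the right and rows downward; lengths in m; the calibration is good to about 2 mm. A picture is of the moment at which its call begins. get_calibration takes no time and is no camera call.
- r.finish_job(): hands the job in; it is judged then, once.
Trained networks look in the newest picture that a camera, given by its name, has taken for a name from the list of things; names that differ only in an ending like _2 or _b are one class to them, and where a whole thing is asked for, a point or a joint stands for the part that bears it (a point fixed in the world has none). Each returns a list of dicts, best first, with "confidence" (0 to 1); they miss things now and then, are a little off and sometimes report something else, mostly with a low value. They report only what shows in the picture. A call takes as long as a camera call. They do not tell look-alikes from the thing itself.
- r.look_for(camera, target): "point" ([x, y, z] in m, in world coordinates, good to about 4 mm: the middle of the surface that is visible of it).
- r.silhouettes(camera, target): "pixels" (420x560 bool, what is visible of it).
The state is a dict: "clock": time; "q": joint angles; "qd": joint speeds; "joint_torque": joint torques, N m; "tool_pos": TCP position; "eef_rot": TCP orientation; "contact_force": force on the tool from outside, world axes, zero at the start; "moment": the same for the moment, N m; "opening": opening from 0.0 (shut) to 1.0 (fully open); "finger_force": force on a finger pad.
Only numpy, scipy, OpenCV 4.12 (cv2) and the standard library are available. Lean on these libraries where they do the work, as an engineer would, in place of code of your own. Each camera call takes 0.05 s, during which the arm holds its last target. There are 200 camera calls.

## Working session

There is one attempt and no reset: what is moved stays moved. The work goes in short steps, Python scripts to look and compute and a tool call to move; the robot and the scene stay as the last step left them, time stands still between calls to the robot, and variables do not carry over. Pictures are saved under pics/ and viewed, at most 10 in all, crops included, and the job is handed in when it is done.

Besides the shell and the picture viewer there is one more tool, called after "Emit:" in YAML: its name, and indented under it one key for each argument. play_rows: Moves the arm, as the interface text tells. Its arguments: {"type":"object","properties":{"translation":{"type":"array","items":{"type":"array","items":{"type":"number"}}},"delta_rot":{"type":"array","items":{"type":"array","items":{"type":"number"}}},"grip":{"type":"array","items":{"type":"number"}},"squeeze":{"type":"number"}},"required":["translation","delta_rot","grip"]}

```bash
mkdir -p pics
cat > h.py <<'E'
import numpy as np, cv2
from plant import r
def ray(cam,u,v):
    c=r.get_calibration(cam);K=np.array(c["intrinsics"]);k1=c["k1"]
    d=np.array([(u-K[0,2])/K[0,0],(v-K[1,2])/K[1,1]]);s=d.copy()
    for _ in range(30): s=d/(1+k1*(s@s))
    return np.array(c["eye"]),np.array(c["rotation"])@np.array([s[0],-s[1],-1.])
def onz(cam,u,v,z):
    e,d=ray(cam,u,v);return e+d*(z-e[2])/d[2]
def proj(cam,p):
    c=r.get_calibration(cam);K=np.array(c["intrinsics"])
    q=np.array(c["rotation"]).T@(np.array(p)-np.array(c["eye"]))
    s=np.array([q[0],-q[1]])/-q[2];s=s*(1+c["k1"]*(s@s))
    return np.array([K[0,0]*s[0]+K[0,2],K[1,1]*s[1]+K[1,2]])
E
python3 - <<'E'
from h import *
for c in("scene","top"):
    cv2.imwrite(f"pics/{c}0.png",r.snapshot(c))
    k=r.get_calibration(c);print(c,np.round(k["eye"],3),np.round(k["rotation"],2).tolist(),k["k1"],np.round(k["intrinsics"]).tolist())
    for t in("wheel","cap","stud_tip","axle_seat","cleaner","oil_bottle"):
        for d in r.look_for(c,t)[:4]: print(t,np.round(d["point"],3),round(d["confidence"],2),proj(c,d["point"]).round())
s=r.get_state();print(s["clock"],s["tool_pos"],s["eef_rot"],s["opening"])
E
```

```text
scene [ 1.203 -0.623  0.888] [0.37, 0.19, 0.44, 0.8] -0.08810217052715884 [[501.0, 0.0, 277.0], [0.0, 501.0, 213.0], [0.0, 0.0, 1.0]]Traceback (most recent call last):
  File "<stdin>", line 6, in <module>
  File "h.py", line 12, in proj
    q=np.array(c["rotation"]).T@(np.array(p)-np.array(c["eye"]))
      ~~~~~~~~~~~~~~~~~~~~~~~~~^^~~~~~~~~~~~~~~~~~~~~~~~~~~~~~~~
ValueError: matmul: Input operand 1 has a mismatch in its core dimension 0, with gufunc signature (n?,k),(k,m?)->(n?,m?) (size 3 is different from 4)
```

View pics/scene0.png

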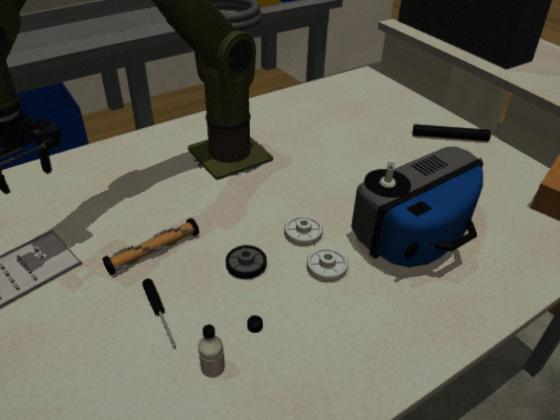

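The scene view shows the black-tyred wheel at about (246,261), with white look-alikes at (303,231) and (327,264). The cap is at (255,324), the axle stub at (389,175) and the oil bottle at (211,355). The calibration rotation turns out to be a quaternion, so I'll fix the helper.

```bash
sed -i 's/np.array(c\["rotation"\])/Rotation.from_quat(c["rotation"]).as_matrix()/; 1a from scipy.spatial.transform import Rotation' h.py
python3 - <<'E'
from h import *
for c in("scene","top"):
    cv2.imwrite(f"pics/{c}1.png",r.snapshot(c))
    k=r.get_calibration(c);print(c,np.round(k["eye"],3))
    for t in("wheel","cap","stud_tip","axle_seat","oil_bottle"):
        for d in r.look_for(c,t)[:4]: print(t,np.round(d["point"],3),round(d["confidence"],2),proj(c,d["point"]).round())
s=r.get_state();print(s["clock"],s["tool_pos"],s["eef_rot"],s["opening"])
E
```

```text
scene [ 1.203 -0.623  0.888]
wheel [ 0.468 -0.21   0.017] 0.83 [247. 264.]
wheel [ 0.445 -0.028  0.02 ] 0.57 [303. 231.]
cap [ 0.629 -0.287  0.024] 0.62 [254. 322.]
stud_tip [0.634 0.14  0.177] 0.56 [414. 201.]
axle_seat [0.637 0.145 0.176] 0.6 [416. 202.]
oil_bottle [ 0.682 -0.409  0.078] 0.61 [213. 350.]
top [ 0.346 -0.13   1.107]
wheel [ 0.451 -0.203  0.023] 0.84 [297. 216.]
wheel [ 0.563 -0.041  0.021] 0.73 [241. 178.]
wheel [ 0.43  -0.021  0.017] 0.71 [234. 224.]
cap [0.584 0.211 0.181] 0.59 [135. 159.]
cap [ 0.62  -0.278  0.025] 0.43 [322. 158.]
stud_tip [0.584 0.217 0.178] 0.8 [133. 159.]
axle_seat [0.578 0.213 0.178] 0.64 [134. 161.]
oil_bottle [ 0.656 -0.4    0.084] 0.74 [367. 139.]
0.7 [ 0.1774271  -0.59932119  0.30276056] [9.89664054e-01 1.43405218e-01 1.84817010e-05 6.22024511e-05] 1.0024960722826728
```

View pics/top1.png

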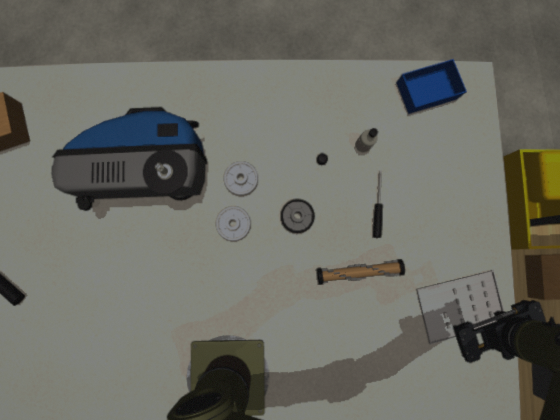

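Top view: the black wheel is at (297,216), the cap at (322,158), and the axle stub at about (163,170). I'll make enlarged crops to get precise pixel positions.

```bash
cat > coll.py <<'E'
from h import *
def coll(items,out,half=22,f=6):
    t=[]
    for f_,u,v in items:
        im=cv2.imread(f_)[v-half:v+half,u-half:u+half]
        im=cv2.resize(im,None,fx=f,fy=f,interpolation=cv2.INTER_CUBIC)
        im=np.clip(255*(im/255.)**0.5,0,255).astype(np.uint8)
        for k in range(0,2*half,10):
            cv2.putText(im,str(u-half+k),(k*f,8),0,.3,(0,255,255));cv2.putText(im,str(v-half+k),(0,k*f+8),0,.3,(0,255,0))
            cv2.line(im,(k*f+f//2,10),(k*f+f//2,14),(0,255,255));cv2.line(im,(22,k*f+f//2),(26,k*f+f//2),(0,255,0))
        t.append(im)
    n=len(t)//2
    cv2.imwrite(out,np.vstack([np.hstack(t[:n]),np.hstack(t[n:])]))
E
python3 - <<'E'
from coll import *
S,T="pics/scene1.png","pics/top1.png"
coll([(S,246,258),(S,255,322),(S,389,175),(T,297,216),(T,322,158),(T,163,170)],"pics/c1.png")
E
```

```text
(no output)
```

View pics/c1.png

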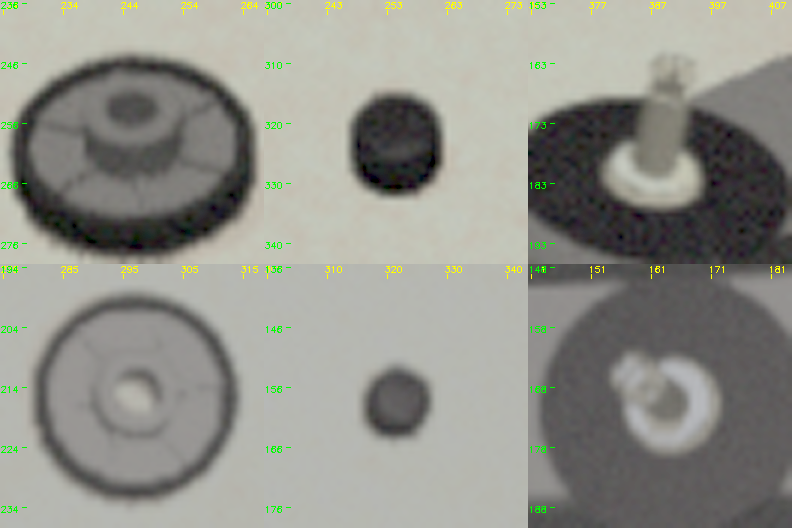

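Run:
```python
from h import *
for n,a,b,za,zb in [("wheel",(245.6,253.6),(297.3,215.7),.04,.02),("wheelhub",(245.6,253.6),(297,215.5),.04,.04),("cap",(254.6,323.5),(321.7,158.6),.011,.014),("tip",(390.7,162),(158.4,165.2),.2435,.243),("seat",(387.3,180.4),(164.5,171),.19,.19)]:
    p,q=onz("scene",*a,za),onz("top",*b,zb)
    e1,d1=ray("scene",*a);e2,d2=ray("top",*b)
    t=np.linalg.lstsq(np.c_[d1,-d2],e2-e1,rcond=None)[0]
    print(n,p.round(4),q.round(4),"tri",((e1+d1*t[0]+e2+d2*t[1])/2).round(4))
s=r.get_state();print(Rotation.from_quat(s["eef_rot"]).as_matrix().round(3))
```

```text
wheel [ 0.4548 -0.2056  0.04  ] [ 0.4506 -0.2031  0.02  ] tri [ 0.4492 -0.2023  0.0336]
wheelhub [ 0.4548 -0.2056  0.04  ] [ 0.4493 -0.2009  0.04  ] tri [ 0.4495 -0.2019  0.0336]
cap [ 0.6244 -0.2834  0.011 ] [ 0.6196 -0.2794  0.014 ] tri [ 0.6214 -0.281   0.006 ]
tip [0.5535 0.1284 0.2435] [0.5514 0.1324 0.243 ] tri [0.5513 0.1322 0.2411]
seat [0.553  0.1297 0.19  ] [0.5491 0.133  0.19  ] tri [0.5498 0.1338 0.1865]
[[ 0.959  0.284  0.   ]
 [ 0.284 -0.959 -0.   ]
 [ 0.     0.    -1.   ]]
```

Emit:
play_rows:
  translation:
    - [0, 0, 0]
    - [0, 0, 0]
    - [0.0275, -0.0395, 0]
    - [0.0275, -0.0395, 0]
    - [0.0275, -0.0395, 0]
    - [0.0275, -0.0395, 0]
    - [0.0275, -0.0395, 0]
    - [0.0275, -0.0395, 0]
    - [0.0275, -0.0395, 0]
    - [0.0275, -0.0395, 0]
    - [0.0275, -0.0395, 0]
    - [0.0275, -0.0395, 0]
    - [0, 0, 0.05]
    - [0, 0, 0.05]
    - [0, 0, 0]
    - [0, 0, 0]
  delta_rot:
    - [0, 0, 8.25]
    - [0, 0, 8.25]
    - [0, 0, 0]
    - [0, 0, 0]
    - [0, 0, 0]
    - [0, 0, 0]
    - [0, 0, 0]
    - [0, 0, 0]
    - [0, 0, 0]
    - [0, 0, 0]
    - [0, 0, 0]
    - [0, 0, 0]
    - [0, 0, 0]
    - [0, 0, 0]
    - [0, 0, 0]
    - [0, 0, 0]
  grip: [1, 1, 1, 1, 1, 1, 1, 1, 1, 1, 1, 1, 1, 1, 1, 1]
  squeeze: 30

```text
clock: 2.7
tool_pos: [0.4532, -0.2048, 0.204]
eef_rot: [1.0, -0.0, 0.001, 0.0]
contact_force: [0.2, -0.2, 0.5]
opening: 1.0
finger_force: 0.0
```

Emit:
play_rows:
  translation:
    - [0, 0, 0.04]
    - [0, 0, 0.04]
    - [0, 0, 0.033]
    - [0, 0, 0]
    - [0, 0, 0]
    - [0, 0, 0]
    - [0, 0, 0]
    - [0, 0, 0]
    - [0, 0, 0]
    - [0, 0, 0]
  delta_rot:
    - [0, 0, 0]
    - [0, 0, 0]
    - [0, 0, 0]
    - [0, 0, 0]
    - [0, 0, 0]
    - [0, 0, 0]
    - [0, 0, 0]
    - [0, 0, 0]
    - [0, 0, 0]
    - [0, 0, 0]
  grip: [1, 1, 1, 1, 1, -1, -1, -1, -1, -1]
  squeeze: 30

```text
clock: 3.95
tool_pos: [0.4525, -0.2043, 0.0897]
eef_rot: [1.0, -0.0, -0.0, 0.0]
contact_force: [0.4, -0.8, 0.0]
opening: 0.454
finger_force: 0.0
```

Emit:
play_rows:
  translation:
    - [0, 0, 0]
    - [0, 0, 0]
    - [0, 0, 0]
    - [0, 0, -0.03]
    - [0, 0, -0.05]
    - [0, 0, -0.05]
    - [0, 0, -0.05]
    - [0, 0, -0.05]
    - [0, 0, -0.05]
    - [0, 0, 0]
    - [0, 0, 0]
  delta_rot:
    - [0, 0, 0]
    - [0, 0, 0]
    - [0, 0, 0]
    - [0, 0, 0]
    - [0, 0, 0]
    - [0, 0, 0]
    - [0, 0, 0]
    - [0, 0, 0]
    - [0, 0, 0]
    - [0, 0, 0]
    - [0, 0, 0]
  grip: [-1, -1, -1, -1, -1, -1, -1, -1, -1, -1, -1]
  squeeze: 30

```text
clock: 5.32
tool_pos: [0.4516, -0.2041, 0.3688]
eef_rot: [1.0, -0.0, -0.001, -0.0]
contact_force: [-0.1, 0.2, -0.7]
opening: 0.438
finger_force: 30.0
```

Emit:
play_rows:
  translation:
    - [0.0125, -0.042, 0]
    - [0.0125, -0.042, 0]
    - [0.0125, -0.042, 0]
    - [0.0125, -0.042, 0]
    - [0.0125, -0.042, 0]
    - [0.0125, -0.042, 0]
    - [0.0125, -0.042, 0]
    - [0.0125, -0.042, 0]
    - [0, 0, 0.01]
    - [0, 0, 0]
    - [0, 0, 0]
  delta_rot:
    - [0, 0, 0]
    - [0, 0, 0]
    - [0, 0, 0]
    - [0, 0, 0]
    - [0, 0, 0]
    - [0, 0, 0]
    - [0, 0, 0]
    - [0, 0, 0]
    - [0, 0, 0]
    - [0, 0, 0]
    - [0, 0, 0]
  grip: [-1, -1, -1, -1, -1, -1, -1, -1, -1, -1, -1]

```text
clock: 6.7
tool_pos: [0.5522, 0.1298, 0.3589]
eef_rot: [1.0, -0.001, -0.001, 0.001]
contact_force: [-0.0, 0.4, -1.0]
opening: 0.434
finger_force: 30.0
```

Run:
```python
from coll import *
s=r.get_state();p=s["tool_pos"];print(p)
for c in("scene","top"):
    cv2.imwrite(f"pics/{c}2.png",r.snapshot(c))
u=proj("scene",[.5515,.131,.25]).astype(int);v=proj("top",[.5515,.131,.25]).astype(int)
coll([("pics/scene2.png",*u),("pics/top2.png",*v)],"pics/c2.png",half=48)
```

```text
[0.55218135 0.12982449 0.35891727]
```

View pics/c2.png

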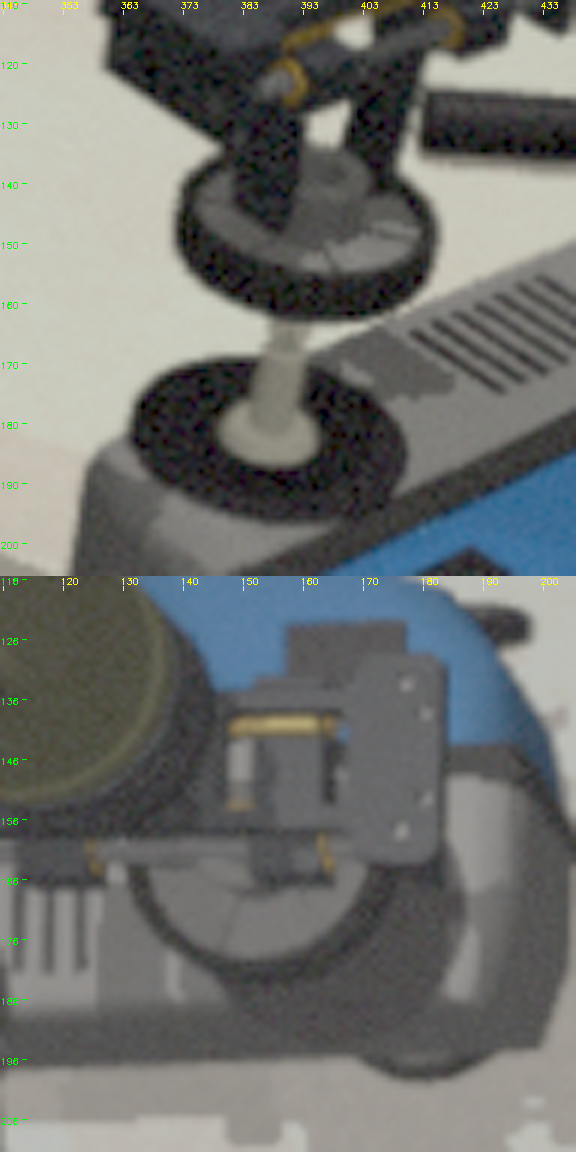

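Run:
```python
from h import *
from scipy.optimize import least_squares
a=np.linspace(0,2*np.pi,180)
def ext(c,x,y,z0):
    P=np.array([proj(c,[x+.05*np.cos(t)*k,y+.05*np.sin(t)*k,z0+z]) for z,k in((.005,1),(.022,1),(.0135,1)) for t in a])
    return P[:,0].min(),P[:,0].max(),P[:,1].max(),P[:,1].min()
# sanity on the bench
for c,m in(("scene",[225.7-.0,266.4-.4,277.4-.0]),("top",[280.6,314.1,233.])):
    s=least_squares(lambda p:np.array(ext(c,*p,0)[:3])-m,[.45,-.2]);print(c,s.x,s.fun)
for c,m in(("scene",[371.7,415.9,163.1]),("top",[130.8,175.4,183.3])):
    s=least_squares(lambda p:np.array(ext(c,*p,.2692)[:3])-m,[.55,.13]);print(c,s.x,s.fun, ext(c,*s.x,.2692))
```

```text
Traceback (most recent call last):
  File "h.py", line 12, in proj
    c=r.get_calibration(cam);K=np.array(c["intrinsics"])
ValueError: time passes only in moves, steps and waits
```

```bash
sed -i 's/r.get_calibration(cam)/cal(cam)/; 3a import functools\n@functools.cache\ndef cal(cam): return r.get_calibration(cam)' h.py
python3 - <<'E'
from h import *
from scipy.optimize import least_squares
a=np.linspace(0,2*np.pi,180)
def ext(c,x,y,z0):
    P=np.array([proj(c,[x+.05*np.cos(t),y+.05*np.sin(t),z0+z]) for z in(.005,.022,.0135) for t in a])
    return P[:,0].min(),P[:,0].max(),P[:,1].max(),P[:,1].min()
for c,m in(("scene",[225.7,266.0,277.4]),("top",[280.6,314.1,233.])):
    s=least_squares(lambda p:np.array(ext(c,*p,0)[:3])-m,[.45,-.2],diff_step=1e-3);print(c,s.x,s.fun)
for c,m in(("scene",[371.7,415.9,163.1]),("top",[130.8,175.4,183.3])):
    s=least_squares(lambda p:np.array(ext(c,*p,.2692)[:3])-m,[.55,.13],diff_step=1e-3);print(c,s.x,s.fun)
E
```

```text
scene [ 0.45043128 -0.20276172] [-0.46212712  0.46387133 -0.03793817]
top [ 0.45167437 -0.20335774] [-0.69378082  0.68664922 -0.0075694 ]
scene [0.55284503 0.12949095] [-0.72996387  0.72623766 -0.08999405]
top [0.55292607 0.13218225] [-1.1725974   1.18214597 -0.02064991]
```

Emit:
play_rows:
  translation:
    - [-0.001, 0, 0]
    - [0, 0, 0.01]
    - [0, 0, 0.01]
    - [0, 0, 0.005]
    - [0, 0, 0.004]
    - [0, 0, 0.004]
    - [0, 0, 0.004]
    - [0, 0, 0.002]
    - [0, 0, 0]
  delta_rot:
    - [0, 0, 0]
    - [0, 0, 0]
    - [0, 0, 0]
    - [0, 0, 0]
    - [0, 0, 0]
    - [0, 0, 0]
    - [0, 0, 0]
    - [0, 0, 0]
    - [0, 0, 0]
  grip: [-1, -1, -1, -1, -1, -1, -1, -1, -1]

```text
clock: 7.92
tool_pos: [0.5515, 0.1316, 0.3206]
eef_rot: [1.0, -0.0, -0.0, 0.0]
contact_force: [0.1, -0.5, -2.2]
opening: 0.434
finger_force: 30.0
```

Emit:
play_rows:
  translation:
    - [0, 0, 0.003]
    - [0, 0, 0.003]
    - [0, 0, 0]
  delta_rot:
    - [0, 0, 0]
    - [0, 0, 0]
    - [0, 0, 0]
  grip: [-1, -1, -1]

```text
clock: 8.3
tool_pos: [0.5514, 0.1316, 0.3144]
eef_rot: [1.0, -0.0, -0.0, 0.0]
contact_force: [0.1, -0.3, -1.0]
opening: 0.437
finger_force: 30.0
```

Emit:
play_rows:
  translation:
    - [0, 0, 0.007]
    - [0, 0, 0.007]
    - [0, 0, 0.006]
    - [0, 0, 0.005]
    - [0, 0, 0.005]
    - [0, 0, 0.002]
    - [0, 0, 0]
  delta_rot:
    - [0, 0, 0]
    - [0, 0, 0]
    - [0, 0, 0]
    - [0, 0, 0]
    - [0, 0, 0]
    - [0, 0, 0]
    - [0, 0, 0]
  grip: [-1, -1, -1, -1, -1, -1, -1]

```text
clock: 9.18
tool_pos: [0.5515, 0.1316, 0.2826]
eef_rot: [1.0, -0.0, -0.0, 0.0]
contact_force: [-0.2, -0.8, -2.2]
opening: 0.434
finger_force: 30.0
```

Emit:
play_rows:
  translation:
    - [0, 0, 0.002]
    - [0, 0, 0.002]
    - [0, 0, 0.001]
    - [0, 0, 0]
  delta_rot:
    - [0, 0, 0]
    - [0, 0, 0]
    - [0, 0, 0]
    - [0, 0, 0]
  grip: [-1, -1, -1, -1]

```text
clock: 9.68
tool_pos: [0.5519, 0.1317, 0.2796]
eef_rot: [1.0, -0.0, 0.001, -0.0]
contact_force: [-3.0, -0.7, 11.4]
opening: 0.434
finger_force: 30.0
```

Emit:
play_rows:
  translation:
    - [0, 0, -0.002]
    - [0, 0, 0]
    - [0, 0, 0]
    - [0, 0, 0]
    - [0, 0, 0]
    - [0, 0, 0]
    - [0, 0, -0.02]
    - [0, 0, -0.04]
    - [0, 0, -0.05]
    - [0, 0, 0]
  delta_rot:
    - [0, 0, 0]
    - [0, 0, 0]
    - [0, 0, 0]
    - [0, 0, 0]
    - [0, 0, 0]
    - [0, 0, 0]
    - [0, 0, 0]
    - [0, 0, 0]
    - [0, 0, 0]
    - [0, 0, 0]
  grip: [-1, 0, 1, 1, 1, 1, 1, 1, 1, 1]

```text
clock: 10.92
tool_pos: [0.5533, 0.1322, 0.3936]
eef_rot: [1.0, -0.0, 0.004, -0.001]
contact_force: [-0.0, -0.8, -0.7]
opening: 0.995
finger_force: 0.0
```

Run:
```python
from h import *
s=r.get_state();print(s["clock"],np.round(s["q"],2),s["tool_pos"].round(4) if hasattr(s["tool_pos"],'round') else s["tool_pos"])
```

```text
10.925 [-0.26  0.51 -0.08  1.62  0.05  1.   -1.93] [0.5533 0.1322 0.3936]
```

Emit:
play_rows:
  translation:
    - [0, 0, 0]
    - [0, 0, 0]
    - [0, 0, 0]
    - [0, 0, 0]
    - [0, 0, 0]
    - [0, 0, 0]
    - [0, 0, 0]
    - [0, 0, 0]
    - [0, 0, 0]
    - [-0.046, 0.0076, 0]
    - [-0.046, 0.0076, 0]
    - [-0.046, 0.0076, 0]
    - [-0.046, 0.0076, 0]
    - [-0.046, 0.0076, 0]
    - [-0.046, 0.0076, 0]
    - [-0.046, 0.0076, 0]
    - [-0.046, 0.0076, 0]
    - [-0.046, 0.0076, 0]
    - [0, 0, 0]
  delta_rot:
    - [0, 0, -10]
    - [0, 0, -10]
    - [0, 0, -10]
    - [0, 0, -10]
    - [0, 0, -10]
    - [0, 0, -10]
    - [0, 0, -10]
    - [0, 0, -10]
    - [0, 0, -10]
    - [0, 0, 0]
    - [0, 0, 0]
    - [0, 0, 0]
    - [0, 0, 0]
    - [0, 0, 0]
    - [0, 0, 0]
    - [0, 0, 0]
    - [0, 0, 0]
    - [0, 0, 0]
    - [0, 0, 0]
  grip: [1, 1, 1, 1, 1, 1, 1, 1, 1, 1, 1, 1, 1, 1, 1, 1, 1, 1, 1]

```text
clock: 13.3
tool_pos: [0.6186, -0.2877, 0.3872]
eef_rot: [0.71, 0.704, -0.002, -0.0]
contact_force: [0.4, 0.6, 0.4]
opening: 0.998
finger_force: 0.0
```

Run:
```python
from coll import *
for c in("scene","top"): cv2.imwrite(f"pics/{c}3.png",r.snapshot(c))
s=r.get_state();print(np.round(s["q"],2),s["tool_pos"],s["eef_rot"])
coll([("pics/scene3.png",390,165),("pics/scene3.png",255,322),("pics/top3.png",163,170),("pics/top3.png",322,158)],"pics/c3.png",half=44)
```

```text
[ 0.59  0.73 -0.49  1.25  0.34  1.25  0.1 ] [ 0.61948595 -0.28205924  0.38823537] [ 7.07241125e-01  7.06971235e-01 -8.22569268e-05 -1.28739784e-03]
```

View pics/c3.png

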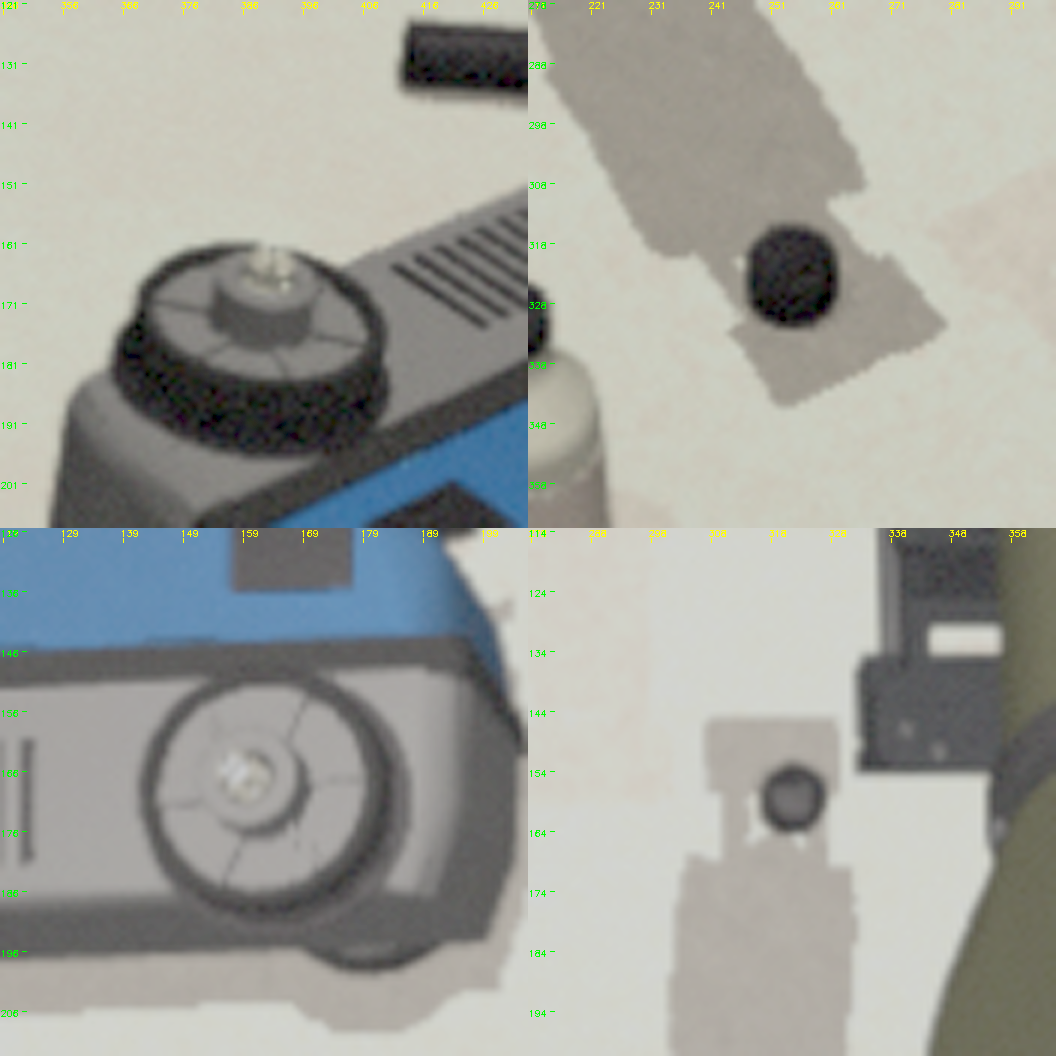

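The wheel sits down on the axle with the stub showing in its bore at scene (391,165) and top (159,167). The cap hasn't moved, at scene (254,322) and top (322,159). Next I'll go down to the cap.

Emit:
play_rows:
  translation:
    - [0.001, 0.0025, 0.05]
    - [0, 0, 0.05]
    - [0, 0, 0.05]
    - [0, 0, 0.05]
    - [0, 0, 0.05]
    - [0, 0, 0.04]
    - [0, 0, 0.01]
    - [0, 0, 0]
    - [0, 0, 0]
  delta_rot:
    - [0, 0, 0]
    - [0, 0, 0]
    - [0, 0, 0]
    - [0, 0, 0]
    - [0, 0, 0]
    - [0, 0, 0]
    - [0, 0, 0]
    - [0, 0, 0]
    - [0, 0, 0]
  grip: [1, 1, 1, 1, 1, 1, 1, 1, 1]

```text
clock: 14.52
tool_pos: [0.6237, -0.2813, 0.0919]
eef_rot: [0.707, 0.707, 0.001, 0.001]
contact_force: [-0.1, 0.0, 1.0]
opening: 1.001
finger_force: 0.0
```

Emit:
play_rows:
  translation:
    - [0, 0, 0.012]
    - [0, 0, 0.011]
    - [0, 0, 0]
    - [0, 0, 0]
    - [0, 0, 0]
    - [0, 0, 0]
    - [0, 0, 0]
    - [0, 0, 0]
    - [0, 0, 0]
    - [0, 0, 0]
    - [0, 0, 0]
    - [0, 0, 0]
  delta_rot:
    - [0, 0, 0]
    - [0, 0, 0]
    - [0, 0, 0]
    - [0, 0, 0]
    - [0, 0, 0]
    - [0, 0, 0]
    - [0, 0, 0]
    - [0, 0, 0]
    - [0, 0, 0]
    - [0, 0, 0]
    - [0, 0, 0]
    - [0, 0, 0]
  grip: [1, 1, 1, -1, -1, -1, -1, -1, -1, -1, -1, -1]
  squeeze: 50

```text
clock: 16.02
tool_pos: [0.6224, -0.2814, 0.0668]
eef_rot: [0.707, 0.707, -0.0, 0.0]
contact_force: [-0.3, -0.2, 0.2]
opening: 0.361
finger_force: 50.0
```

Emit:
play_rows:
  translation:
    - [0, 0, -0.03]
    - [0, 0, -0.05]
    - [0, 0, -0.05]
    - [0, 0, -0.05]
    - [0, 0, -0.05]
    - [0, 0, -0.05]
    - [0.0413, -0.0071, 0]
    - [0.0413, -0.0071, 0]
    - [0.0413, -0.0071, 0]
    - [0.0413, -0.0071, 0]
    - [0.0413, -0.0071, 0]
    - [0.0413, -0.0071, 0]
    - [0.0413, -0.0071, 0]
    - [0.0413, -0.0071, 0]
    - [0.0413, -0.0071, 0]
    - [0.0413, -0.0071, 0]
    - [0, 0, 0]
    - [0, 0, 0]
    - [0, 0, 0]
  delta_rot:
    - [0, 0, 0]
    - [0, 0, 0]
    - [0, 0, 0]
    - [0, 0, 0]
    - [0, 0, 0]
    - [0, 0, 0]
    - [0, 0, 0]
    - [0, 0, 0]
    - [0, 0, 0]
    - [0, 0, 0]
    - [0, 0, 0]
    - [0, 0, 0]
    - [0, 0, 0]
    - [0, 0, 0]
    - [0, 0, 0]
    - [0, 0, 0]
    - [0, 0, 0]
    - [0, 0, 0]
    - [0, 0, 0]
  grip: [-1, -1, -1, -1, -1, -1, -1, -1, -1, -1, -1, -1, -1, -1, -1, -1, -1, -1, -1]

```text
clock: 18.4
tool_pos: [0.5518, 0.1298, 0.3465]
eef_rot: [0.708, 0.706, -0.0, 0.0]
contact_force: [-0.2, -0.5, -1.4]
opening: 0.36
finger_force: 50.0
```

Run:
```python
from coll import *
for c in("scene","top"): cv2.imwrite(f"pics/{c}4.png",r.snapshot(c))
s=r.get_state();p=s["tool_pos"];print(p,s["eef_rot"])
coll([("pics/scene4.png",390,150),("pics/top4.png",160,165)],"pics/c4.png",half=48)
h=p[2]-.0668
print(proj("scene",[.5515,.1316,h+.011]),proj("scene",[.5515,.1316,.2435]),proj("top",[.5515,.1316,h+.011]))
```

```text
[0.55173831 0.1302527  0.34660522] [ 7.07953452e-01  7.06259006e-01 -2.63012543e-04  2.38732141e-04]
[394.48461616 143.76910255] [391.10767656 161.17616475] [152.38341949 160.19543472]
```

View pics/c4.png

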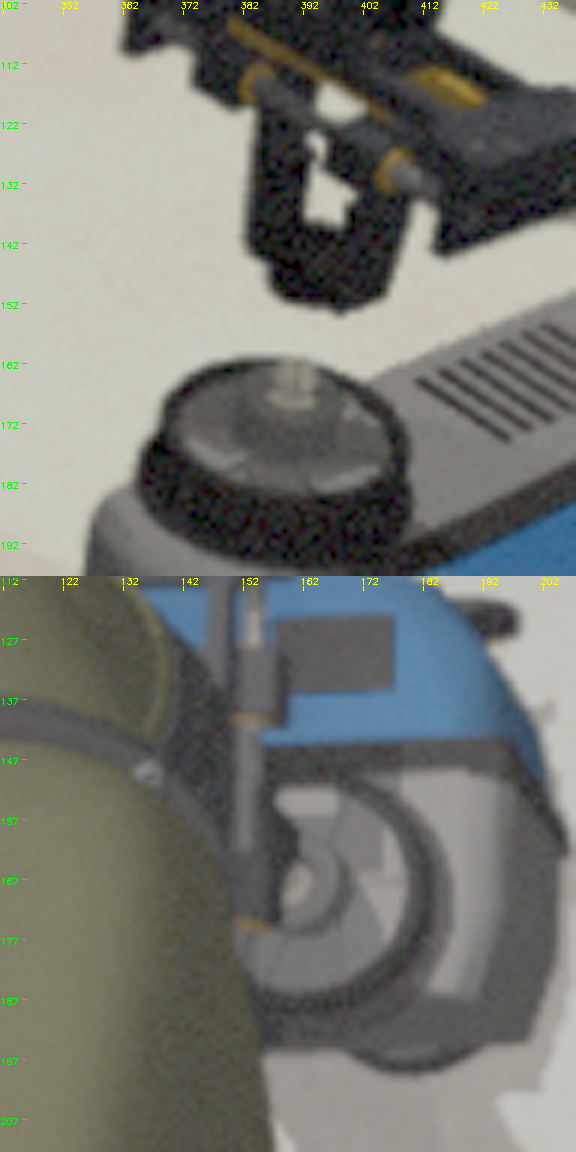

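The cap hangs in the fingers above the stud: scene left edge about u=386.3, bottom about v=153.6, top-view right edge about u=161. The stud is at scene (390.5,166). I'll compare these edges with a predicted outline.

Run:
```python
from h import *
a=np.linspace(0,2*np.pi,90)
def ext(c,x,y,z0):
    P=np.array([proj(c,[x+.017*np.cos(t),y+.017*np.sin(t),z0+z]) for z in(0,.016) for t in a])
    return np.round([P[:,0].min(),P[:,0].max(),P[:,1].min(),P[:,1].max()],1)
for x,y in((.553,.129),(.5502,.1327),(.5517,.1303)):
    print(x,y,ext("scene",x,y,.2798),ext("top",x,y,.2798))
print("bench",ext("scene",.6244,-.2834,0),ext("top",.6196,-.2794,0))
```

```text
0.553 0.129 [385.8 402.1 138.5 152.7] [145.2 162.7 151.4 168.2]
0.5502 0.1327 [386.1 402.4 137.5 151.6] [143.5 161.  152.7 169.4]
0.5517 0.1303 [385.8 402.1 138.1 152.2] [144.6 162.1 152.  168.7]
bench [246.7 262.5 315.8 333. ] [315.4 327.5 152.8 165.3]
```

Emit:
play_rows:
  translation:
    - [0.0007, 0, 0.01]
    - [0, 0, 0.01]
    - [0, 0, 0.01]
    - [0, 0, 0.004]
    - [0, 0, 0.003]
    - [0, 0, 0]
  delta_rot:
    - [0, 0, 0]
    - [0, 0, 0]
    - [0, 0, 0]
    - [0, 0, 0]
    - [0, 0, 0]
    - [0, 0, 0]
  grip: [-1, -1, -1, -1, -1, -1]
  squeeze: 60

```text
clock: 19.25
tool_pos: [0.5515, 0.1324, 0.3096]
eef_rot: [0.707, 0.707, -0.0, 0.0]
contact_force: [0.7, -0.4, -0.1]
opening: 0.362
finger_force: 60.0
```

Emit:
play_rows:
  translation:
    - [0, 0, 0.001]
    - [0, 0, 0.001]
    - [0, 0, 0]
  delta_rot:
    - [0, 0, 0]
    - [0, 0, 0]
    - [0, 0, 0]
  grip: [-1, -1, -1]

```text
clock: 19.62
tool_pos: [0.5515, 0.1323, 0.3077]
eef_rot: [0.707, 0.707, 0.0, 0.0]
contact_force: [-0.4, -0.5, -0.1]
opening: 0.362
finger_force: 60.0
```

Emit:
play_rows:
  translation:
    - [0, 0, 0.001]
    - [0, 0, 0.001]
    - [0, 0, 0.001]
    - [0, 0, 0]
  delta_rot:
    - [0, 0, 0]
    - [0, 0, 0]
    - [0, 0, 0]
    - [0, 0, 0]
  grip: [-1, -1, -1, -1]

```text
clock: 20.12
tool_pos: [0.5511, 0.1329, 0.3049]
eef_rot: [0.707, 0.707, 0.0, -0.0]
contact_force: [-2.0, 1.5, 2.7]
opening: 0.362
finger_force: 60.0
```

Emit:
play_rows:
  translation:
    - [0, 0, 0.001]
    - [0, 0, 0.001]
    - [0, 0, 0]
  delta_rot:
    - [0, 0, 0]
    - [0, 0, 0]
    - [0, 0, 0]
  grip: [-1, -1, -1]

```text
clock: 20.5
tool_pos: [0.5512, 0.1329, 0.3036]
eef_rot: [0.707, 0.707, 0.0, -0.0]
contact_force: [-3.1, 2.3, 9.1]
opening: 0.363
finger_force: 60.0
```

Emit:
play_rows:
  translation:
    - [0.0005, -0.0007, 0.001]
    - [0, 0, 0.001]
    - [0, 0, 0.001]
    - [0, 0, 0]
  delta_rot:
    - [0, 0, 0]
    - [0, 0, 0]
    - [0, 0, 0]
    - [0, 0, 0]
  grip: [-1, -1, -1, -1]

```text
clock: 21.0
tool_pos: [0.5507, 0.1326, 0.2988]
eef_rot: [0.707, 0.707, -0.0, -0.0]
contact_force: [0.9, 1.7, -4.7]
opening: 0.36
finger_force: 60.0
```

Emit:
play_rows:
  translation:
    - [0, 0, 0.001]
    - [0, 0, 0.001]
    - [0, 0, 0]
  delta_rot:
    - [0, 0, 0]
    - [0, 0, 0]
    - [0, 0, 0]
  grip: [-1, -1, -1]

```text
clock: 21.38
tool_pos: [0.5509, 0.1325, 0.2977]
eef_rot: [0.707, 0.707, -0.0, 0.0]
contact_force: [-0.3, 0.2, 0.1]
opening: 0.363
finger_force: 60.0
```

The force dropped and reversed, so it clicked. Now I'll press it flush.

Emit:
play_rows:
  translation:
    - [0, 0, 0.001]
    - [0, 0, 0.001]
    - [0, 0, 0]
  delta_rot:
    - [0, 0, 0]
    - [0, 0, 0]
    - [0, 0, 0]
  grip: [-1, -1, -1]

```text
clock: 21.75
tool_pos: [0.5509, 0.1327, 0.2967]
eef_rot: [0.707, 0.707, 0.0, 0.001]
contact_force: [-1.4, -1.0, 6.9]
opening: 0.361
finger_force: 60.0
```

Emit:
play_rows:
  translation:
    - [0, 0, 0.001]
    - [0, 0, 0]
  delta_rot:
    - [0, 0, 0]
    - [0, 0, 0]
  grip: [-1, -1]

```text
clock: 22.0
tool_pos: [0.5509, 0.1328, 0.2966]
eef_rot: [0.707, 0.707, 0.0, 0.001]
contact_force: [-2.5, -1.8, 12.9]
opening: 0.365
finger_force: 60.0
```

Emit:
play_rows:
  translation:
    - [0, 0, 0.001]
    - [0, 0, 0.0005]
    - [0, 0, 0]
    - [0, 0, 0]
  delta_rot:
    - [0, 0, 0]
    - [0, 0, 0]
    - [0, 0, 0]
    - [0, 0, 0]
  grip: [-1, -1, -1, -1]

```text
clock: 22.5
tool_pos: [0.5509, 0.1329, 0.2965]
eef_rot: [0.707, 0.707, 0.001, 0.001]
contact_force: [-6.6, -3.2, 22.3]
opening: 0.355
finger_force: 60.0
```

Run:
```python
from coll import *
for c in("scene","top"): cv2.imwrite(f"pics/{c}5.png",r.snapshot(c))
s=r.get_state();print(s["tool_pos"],s["contact_force"],s["finger_force"])
coll([("pics/scene5.png",390,160),("pics/top5.png",160,165)],"pics/c5.png",half=48)
```

```text
[0.55091699 0.13284182 0.29653611] [-4.3837252  -2.24440787 22.97204499] 60.007709934725426
```

View pics/c5.png

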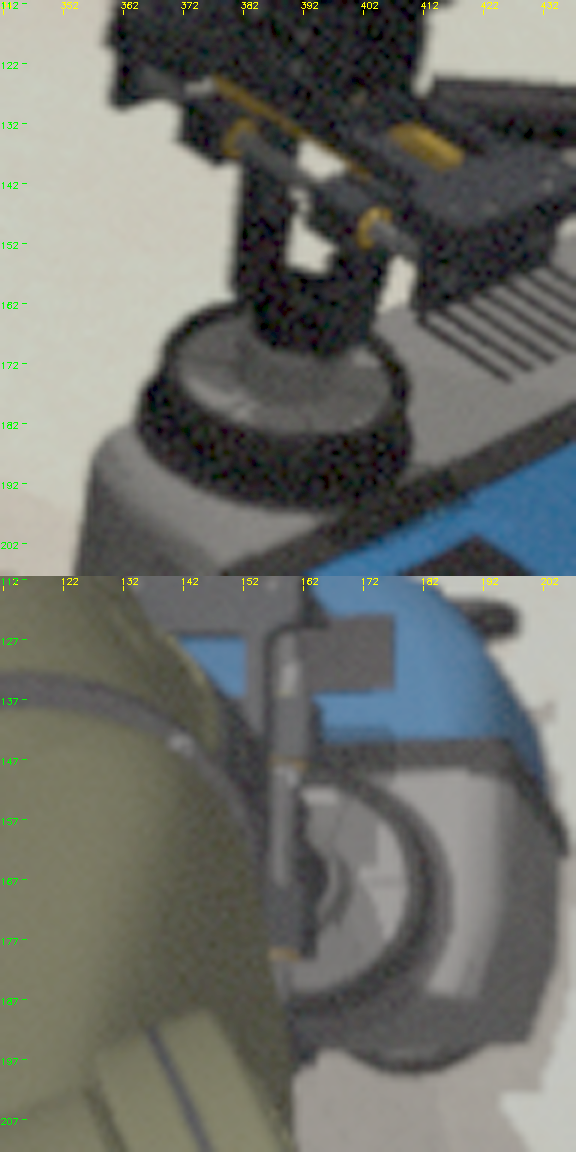

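The cap sits flush on the wheel's hub at scene (392,168). The tool height matches the home height, and the gripper is pressing steadily with 22 N. I'm handing the job in.

```bash
python3 -c "
from plant import r
print(r.finish_job())"
```

```text
the job is handed in; nothing more can be done
None
```

The wheel is fully down on the axle, and the cap clicked on and sits flush against the hub. I handed the job in with the gripper still pressing the cap down at about 22 N, after 22.6 s; the hand-in returned no verdict.

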